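# Wind the sample carriage to its stop and hold the sprung probe on the marked spot

### The arm

A 6-joint arm with a two-finger parallel gripper is mounted at the origin on a cart in front of the work surface, level with it; the furniture and walls round the work are solid. World frame = base frame: x ahead of the robot, y to its left, z up, the work surface at z = 0. Lengths are in m, angles in rad, forces in N, time in s.
With the tool pointing down it reaches from about 0.275 to 0.725 m from the base axis. Payload 15.9 kg.
Tool frame: the origin (TCP) lies on the centre line of the jaws, within the pads' length; the fingertips stand 25 mm ahead of it and the grasp point (between the pads) lies 6 mm ahead of it; z points along the fingers, y is the line along which they close (so a half turn about z gives the same grasp; the last joint's range is limited). The gripper opens to 85 mm and grips with 20 to 120 N. Pads are 22 mm wide; open, the fingers measure 114 mm over their backs; the gripper's body (76 mm by 85 mm) begins 54 mm behind the grasp point. The pads swing forward as they close: fully open they stand 13 mm farther back than shut.
Start: joints at [-1.137, 0.213, -0.034, 1.323, 0, 1.571], TCP at [0.21, -0.454, 0.256] pointing down, gripper open.
Joint ranges: [-2.98, 2.98], [-0.74, 1.72], [-1.14, 1.35], [-2.1, 2.04], [-1.57, 1.44], [-3.14, 3.14]. Speed limits (rad/s): [1.89, 1.89, 2.39, 2.57, 3.14, 3.14].

### API

Orientations are given as a 3x3 rotation matrix whose columns are the frame's x, y, z axes.
In Python, from station import bot gives the robot as it stands.
- The arm moves only by the tool step_arm, never from a script. Its argument "steps" is a list of rows, each an object with "xyz": the shift along the tool's x, y, z in units of 40 mm (1.0 is 40 mm), a list of three; "dr": the turn, a rotation vector about the tool's x, y, z in units of 8 degrees (1.0 is 8 degrees), a list of three; "grip": the opening, from 0 (shut) to 1 (fully open). In form: [{"xyz": [dx, dy, dz], "dr": [rx, ry, rz], "grip": grip}, ...]. A call has 1 to 5 rows; each row is the pose to reach, as a shift and turn from the pose commanded when the call began, along the tool's axes at that moment; what a row does not reach only later rows make up. A row lasts 1/8 s, in which the tool goes at most 62.5 mm and 10.7 degrees, less where a joint would pass 70% of its speed; a pose out of reach is approached as far as the arm can. A call with a gripper value outside its range is refused whole. The fingers move at their own pace and stop on an object; the grip force is fixed at half the most. Time passes only in rows, so rows that repeat a pose let the fingers close. It gives the time, the measured TCP pose, the force, the opening and the grip force at its end, in the units of the state.
- bot.state(): the state, without advancing time (a new reading comes with each control period).
- bot.camera(name): name is "scene" or "side" or "wrist"; returns a dict with "image" (400x640x3 uint8, red, green, blue), "fx", "fy", "cx", "cy" (pixels), "k1" (the pictures are not rectified: a ray, as slopes to the right and down, at radius r is drawn at 1 + k1 r^2 times it, then the intrinsics apply), "origin" and "rotation" of the camera in the world. Camera axes: x right, y down, z forward; pixel columns grow to the right and rows downward; lengths in m; the calibration is good to about 2 mm. A picture is of the moment at which its call begins. There is no depth.
- bot.close_job(): hands the job in; it is judged then, once.
The state is a dict: "time_s": time; "joint_pos": joint angles; "qd": joint speeds; "joint_torque": joint torques, N m; "ee_pos": TCP position; "tcp_rot": TCP orientation; "wrist_force": force on the tool from outside, world axes, zero at the start; "moment": the same for the moment, N m; "opening": finger opening in m; "gripper_force": force on a finger pad.
Only numpy, scipy, OpenCV 4.12 (cv2) and the standard library are available. Lean on these libraries where they do the work, as an engineer would, in place of code of your own. Each camera call takes 0.05 s, during which the arm holds its last target. There are 200 camera calls.

### The job

Turn the black handwheel of the measuring stage clockwise by its red knob until the carriage comes out of the white hood and rests against the yellow stop. Then take the yellow probe out of its holder and hold its red sprung tip on the orange dot, square to the sloping plate (not simply upright), pressing lightly so that the tip is pushed part of the way in but not to its end. Finish while still holding it there for the reading, and leave the bottles and the label roll where they are.

Things in the scene. Friction and masses are not known exactly. Their poses are not given: they have to be found in the camera images.
- stage: fixed stage, grey base 116 x 310 mm; origin on the worktop, base from y -160 to +150 mm, front to -x. Along y: handwheel on blue gearbox at -105 mm; yellow stop (50 x 12 mm, top 40 mm above worktop) at -8 mm; white hood (96 mm wide, top 90 mm above worktop, open at both y ends) from +73 to +143 mm
- handwheel (a joint): turn of the handwheel in rad, grows clockwise seen from above, 0 to 8.0; at 8.0 the carriage is on the stop and the wheel turns no further. Moves the carriage 8.125 mm per rad; stays where it is left; friction about 0.05 N m
- wheel_centre (a point): point on the upright axis of the handwheel (black disc, 96 mm across, top of its rim 68 mm above the worktop), 90 mm above the worktop, the height of knob_grip
- knob_grip (a point): grip point of the red knob on the handwheel, 36 mm from the wheel axis, 90 mm above the worktop. The knob is an upright round post 18 mm thick, from 70 to 108 mm above the worktop; it spins freely on its pin, so a gripper can carry it round with unchanged orientation
- carriage (a joint): travel of the carriage in m, towards the stage's -y: 0 deep in the hood, 0.065 against the yellow stop
- spot (a point): centre of the orange dot (20 mm across) on the carriage's aluminium plate (50 x 46 mm), 62 mm above the worktop. z axis: outward normal of the plate, leaning 20 degrees from vertical to the stage's front (-x); y axis: the stage's y. Starts under the hood; at stage x = 0, y = +95 mm less the carriage travel
- holder: fixed grey block 60 x 60 mm, 85 mm high, on a dark base 100 x 100 mm; upright through hole 24 mm wide in the middle; origin under its middle on the worktop
- probe: loose probe, about 150 g, hanging upright in the holder. z runs from tip to handle; origin at the underside of its black collar (34 mm wide, 8 mm thick), which rests on the holder's top. Above, a round yellow handle 25 mm thick from z = 8 to 70 mm; below, a steel shank 20 mm thick to z = -56 mm, then the red tip
- probe_grip (a point): point on the probe's axis in the yellow handle, 40 mm above the collar's underside, where to grip
- probe_tip (a point): end of the red ball tip (13 mm ball) of the probe, on its axis, 76 mm below the collar's underside and 116 mm from probe_grip while not pressed; moves with the tip
- plunger (a joint): how far the sprung tip is pushed into the probe in m, 0 to 0.012; force is about 1 N at first touch, rising 0.35 N per mm to 5 N at the end
- reagent_green: bystander: reagent bottle with green cap, 43 mm wide, 84 mm high, origin under its middle
- reagent_yellow: bystander: reagent bottle with yellow cap, 43 mm wide, 84 mm high, origin under its middle
- label_roll: bystander: white label roll lying flat, 66 mm across, 30 mm high, origin under its middle
Mind the look-alikes: they are no part of the job. Leave any green, pink or turquoise look-alike of the probe alone.

How it is judged:
By the outcome, as a careful person would: the job done as asked, in the order asked, and still so for the second after the job is handed in, while the arm keeps its last pose, push and grip.
It also fails if it takes over 59 s, if anything falls off the work surface, if the arm or the gripper's body presses on something with over 40 N, if the wrist force passes 120 N, or if a joint passes its speed limit or range.

## Working session

There is one attempt and no reset: what is moved stays moved. The work goes in short steps, Python scripts to look and compute and a tool call to move; the robot and the scene stay as the last step left them, time stands still between calls to the robot, and variables do not carry over. Pictures are saved under pics/ and viewed, at most 13 in all, crops included, and the job is handed in when it is done.

Besides the shell and the picture viewer there is one more tool, called after "Emit:" as name(argument=value, ...), one argument or row to a line, values as JSON. step_arm: Moves the arm, as the interface text tells. Its arguments: {"type":"object","properties":{"steps":{"type":"array","items":{"type":"object","properties":{"xyz":{"type":"array","items":{"type":"number"}},"dr":{"type":"array","items":{"type":"number"}},"grip":{"type":"number"}}}}},"required":["steps"]}

```bash
ls; mkdir -p pics; cat > h.py <<'E'
import numpy as np, cv2, json
from station import bot
def snap(n,f=None):
    c=bot.camera(n); 
    if f: cv2.imwrite('pics/'+f,c['image'][:,:,::-1])
    return c
def ray(c,u,v):
    K=np.array([[c['fx'],0,c['cx']],[0,c['fy'],c['cy']],[0,0,1.]])
    p=cv2.undistortPoints(np.array([[[u,v]]],float),K,np.array([c['k1'],0,0,0,0.]))[0,0] if False else None
    x,y=(u-c['cx'])/c['fx'],(v-c['cy'])/c['fy']; a,b=x,y
    for _ in range(30):
        s=1+c['k1']*(a*a+b*b); a,b=x/s,y/s
    d=np.array(c['rotation'])@np.array([a,b,1.]); return np.array(c['origin']),d/np.linalg.norm(d)
def onz(c,u,v,z):
    o,d=ray(c,u,v); return o+d*(z-o[2])/d[2]
def proj(c,P):
    q=np.array(c['rotation']).T@(np.array(P)-np.array(c['origin'])); a,b=q[0]/q[2],q[1]/q[2]
    s=1+c['k1']*(a*a+b*b); return np.array([c['cx']+c['fx']*a*s,c['cy']+c['fy']*b*s])
def tri(l):
    A=0;B=0
    for o,d in l:
        M=np.eye(3)-np.outer(d,d); A=A+M; B=B+M@o
    return np.linalg.solve(A,B)
E
python3 - <<'E'
from h import *
a=snap('scene','s0.png')
for n in ['scene','side']:
    c=a if n=='scene' else snap('side','d0.png'); print(n,c['fx'],c['fy'],c['cx'],c['cy'],c['k1'],np.round(c['origin'],3),np.round(c['rotation'],3).tolist())
s=bot.state();print(s)
E
```

```text
pics
scene 408.6716972642222 408.6716972642222 320.64694119909365 193.34414392568925 -0.06181335653015129 [-0.226  0.697  0.763] [[-0.677, -0.421, 0.604], [-0.736, 0.373, -0.565], [0.012, -0.827, -0.562]]
side 443.61205238989277 443.61205238989277 315.6778549371436 199.90877738253653 -0.043688520745159866 [ 0.204 -0.985  0.966] [[0.963, -0.163, 0.216], [-0.27, -0.616, 0.74], [0.013, -0.771, -0.637]]
{'time_s': 0.1, 'joint_pos': array([-1.13698245e+00,  2.13339722e-01, -3.49786131e-02,  1.32349632e+00,
       -1.23665033e-05,  1.57080632e+00]), 'qd': array([-0.00088798, -0.00022576,  0.00288493,  0.00074697, -0.00124792,
        0.00032284]), 'joint_torque': array([ 5.53390360e-03, -6.87245607e+01,  4.87808704e+01,  1.21437467e-02,
        4.01505276e-04,  1.03287678e-05]), 'ee_pos': array([ 0.21004839, -0.45343667,  0.25585629]), 'tcp_rot': array([[ 9.07373445e-01,  4.20325157e-01, -4.39258705e-04],
       [ 4.20325386e-01, -9.07372980e-01,  9.18800127e-04],
       [-1.23766728e-05, -1.01832642e-03, -9.99999481e-01]]), 'wrist_force': array([ 0.20423468,  0.26160416, -0.83476994]), 'moment': array([ 0.00985631,  0.02246095, -0.00898412]), 'gripper_force': 0.0, 'opening': 0.08521149593186124}
```

View pics/s0.png

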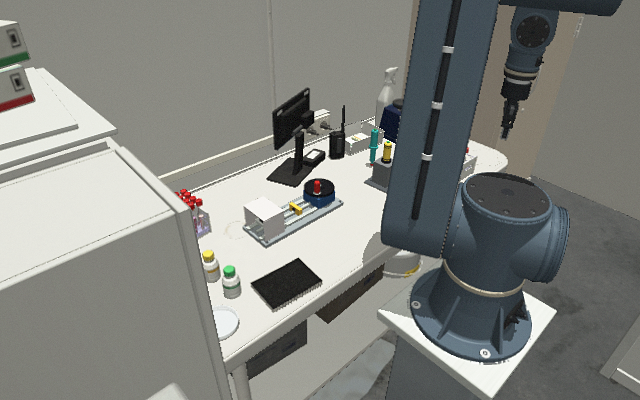

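View pics/d0.png

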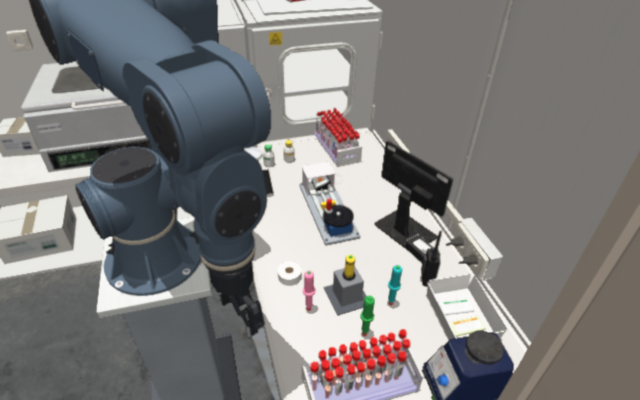

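The scene view has the hood at (265,218), wheel at (320,190), red knob at (317,186) and yellow probe in its grey block at (387,150). The side view has the wheel at (338,217), knob at (328,206), and yellow probe at (350,266).

Candidates for the probe (side view): yellow (350,266) in the grey holder, which I choose by the description. I rule out pink (309,290), green (368,315), turquoise (396,285) and the bottle's yellow cap (289,143). Candidates for the knob: red post on the black disc (328,206), chosen over the red tube caps (340,125) and (360,350).

```bash
cat >> h.py <<'E'
def blob(c,kind,box,amin=6):
    hsv=cv2.cvtColor(c['image'],cv2.COLOR_RGB2HSV); h,s,v=[hsv[:,:,i].astype(int) for i in range(3)]
    m={'red':((h<6)|(h>174))&(s>150)&(v>80),'yellow':(h>20)&(h<33)&(s>130)&(v>90),'orange':(h>7)&(h<19)&(s>150)&(v>120),
       'black':(v<60),'blue':(h>100)&(h<125)&(s>120)&(v>40)}[kind].astype(np.uint8)
    x0,y0,x1,y1=box; w=np.zeros_like(m); w[y0:y1,x0:x1]=m[y0:y1,x0:x1]
    n,l,st,ce=cv2.connectedComponentsWithStats(w)
    return sorted([(int(st[i,4]),np.round(ce[i],1).tolist(),st[i,:4].tolist()) for i in range(1,n) if st[i,4]>=amin],reverse=True)
E
python3 - <<'E'
from h import *
a=snap('scene');b=snap('side')
ka=blob(a,'red',(300,170,335,200));kb=blob(b,'red',(315,190,350,222));print(ka,kb)
pa=blob(a,'yellow',(375,135,400,170));pb=blob(b,'yellow',(335,250,365,285));print(pa,pb)
sa=blob(a,'yellow',(280,198,310,220));sb=blob(b,'yellow',(310,185,350,220));print(sa,sb)
print(blob(a,'black',(295,170,345,205)),blob(b,'black',(315,195,360,235)))
for x,y in [(ka,kb),(pa,pb),(sa,sb)]:
    if x and y: print(tri([ray(a,*x[0][1]),ray(b,*y[0][1])]))
im=b['image'][120:340,270:430,::-1]; cv2.imwrite('pics/c1.png',cv2.resize(im,None,fx=2.7,fy=2.7,interpolation=cv2.INTER_CUBIC))
E
```

```text
[(72, [316.6, 186.0], [314, 180, 6, 13])] [(38, [328.8, 204.3], [327, 199, 5, 11])]
[(107, [386.7, 151.3], [383, 142, 9, 19])] [(164, [349.3, 266.5], [344, 256, 11, 21])]
[(84, [295.5, 208.1], [289, 202, 13, 13])] [(25, [323.1, 204.5], [321, 202, 5, 7]), (10, [333.2, 202.3], [332, 201, 3, 4])]
[(360, [319.3, 188.0], [304, 179, 30, 19]), (122, [300.1, 175.5], [295, 170, 17, 17])] [(436, [338.5, 217.0], [324, 206, 29, 21])]
[0.53479188 0.00274375 0.0896811 ]
[ 0.50154433 -0.28014917  0.1209125 ]
[0.54301414 0.07506748 0.03329475]
```

View pics/c1.png

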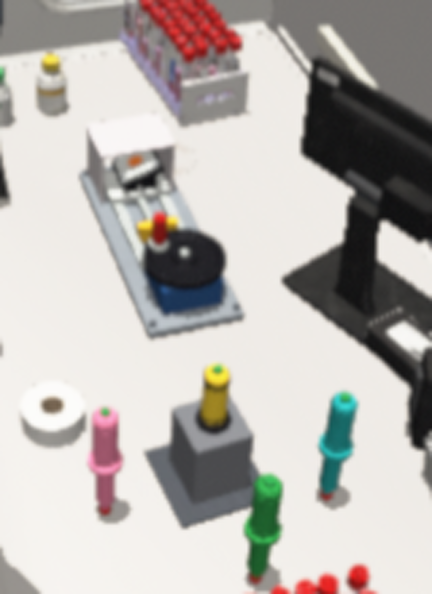

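The crop confirms it: yellow probe in the holder at crop (215,395), red knob at (160,230) beside the hub at (184,252), and the orange dot under the hood at (133,160). The label roll (52,410) and the pink probe are near the holder.

```bash
python3 - <<'E'
from h import *
a=snap('scene');b=snap('side')
print('hub side',onz(b,338.1,213.3,.07))
print('wheel scene disc', onz(a,319,188.5,.064), 'side', onz(b,338.5,216.3,.064))
print('stop scene',onz(a,295.5,208.1,.034))
# base corners from side crop
for u,v in [(153,330),(243,315),(82,178)]: print(onz(b,270+u/2.7,120+v/2.7,.01))
w=snap('wrist');s=bot.state();R=np.array(s['tcp_rot']);print(R.T@(np.array(w['origin'])-s['ee_pos']),np.round(R.T@np.array(w['rotation']),3),w['fx'],w['k1'])
print('holder from side roll', onz(b,270+52/2.7,120+405/2.7,.03))
E
```

```text
hub side [ 0.55756213 -0.0230308   0.07      ]
wheel scene disc [ 0.54795906 -0.01968129  0.064     ] side [ 0.55682838 -0.03015361  0.064     ]
stop scene [0.54928534 0.0745336  0.034     ]
[ 0.50664927 -0.076464    0.01      ]
[ 0.61294858 -0.0799948   0.01      ]
[0.49776555 0.21430443 0.01      ]
[ 0.08287394  0.00019774 -0.11689429] [[-0.003 -0.948 -0.318]
 [ 1.    -0.003 -0.001]
 [-0.    -0.318  0.948]] 277.813231041971 -0.004285903867547227
holder from side roll [ 0.36832017 -0.17285084  0.03      ]
```

Emit:
step_arm(
  steps=[
    {"xyz": [11, -6.5, 0], "dr": [0, 0, 2.9], "grip": 1},
    {"xyz": [11, -6.5, 0], "dr": [0, 0, 2.9], "grip": 1},
    {"xyz": [11, -6.5, 0], "dr": [0, 0, 2.9], "grip": 0.6},
    {"xyz": [11, -6.5, 0], "dr": [0, 0, 2.9], "grip": 0.6},
    {"xyz": [11, -6.5, 0], "dr": [0, 0, 2.9], "grip": 0.6},
  ],
)

```text
time_s: 0.98
ee_pos: [0.3812, -0.2056, 0.2566]
tcp_rot: [[1.0, 0.029, 0.001], [0.029, -1.0, -0.0], [0.001, 0.0, -1.0]]
wrist_force: [1.4, -1.7, -0.9]
opening: 0.0511
gripper_force: 0.0
```

Emit:
step_arm(
  steps=[
    {"xyz": [2.7, -4.4, 0], "dr": [0, 0, 0], "grip": 0.6},
    {"xyz": [2.7, -4.4, 0], "dr": [0, 0, 0], "grip": 0.6},
    {"xyz": [2.7, -4.4, 0], "dr": [0, 0, 0], "grip": 0.6},
    {"xyz": [2.7, -4.4, 0], "dr": [0, 0, 0], "grip": 0.6},
    {"xyz": [2.7, -4.4, 0], "dr": [0, 0, 0], "grip": 0.6},
  ],
)

```text
time_s: 1.6
ee_pos: [0.4835, -0.0276, 0.2561]
tcp_rot: [[1.0, 0.031, -0.001], [0.031, -1.0, -0.0], [-0.001, 0.0, -1.0]]
wrist_force: [-0.8, -0.2, -0.9]
opening: 0.051
gripper_force: 0.0
```

```bash
python3 - <<'E'
from h import *
w=snap('wrist','w1.png');s=bot.state();print(s['ee_pos'],s['qd'].round(2))
for P in [(.5576,-.023,.07),(.535,.0027,.108)]: print(proj(w,P))
for k in ['red','yellow','orange','blue']: print(k,blob(w,k,(0,0,640,400),20)[:5])
E
```

```text
[ 0.4830611  -0.02851347  0.25623179] [-0.03 -0.01 -0.01  0.   -0.   -0.01]
[317.91737873 117.2645266 ]
[289.68593261 142.78633384]
red [(70, [292.6, 139.4], [289, 134, 8, 13])]
yellow [(514, [618.7, 195.2], [605, 182, 33, 28]), (400, [236.4, 113.3], [231, 92, 12, 44])]
orange []
blue []
```

View pics/w1.png

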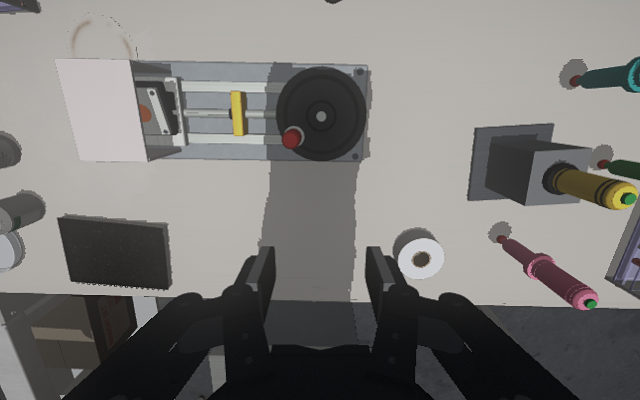

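The wrist view shows the wheel hub at (320,116), knob at (292,137), stop at (237,113), dot at (146,114), and holder hole with the yellow probe at (562,178).

```bash
python3 - <<'E'
from h import *
w=snap('wrist')
g=cv2.cvtColor(w['image'],cv2.COLOR_RGB2GRAY)
m=(g<75).astype(np.uint8); m[:, :270]=0;m[:,372:]=0;m[:60]=0;m[165:]=0
m=cv2.morphologyEx(m,cv2.MORPH_CLOSE,np.ones((9,9)))
c=max(cv2.findContours(m,0,1)[0],key=cv2.contourArea);e=cv2.fitEllipse(c);print(e)
C=onz(w,*e[0],.068);print('rim centre',C, 'diam',np.linalg.norm(onz(w,e[0][0]-e[1][0]/2,e[0][1],.068)-onz(w,e[0][0]+e[1][0]/2,e[0][1],.068)))
print('hub',onz(w,320.5,116,.07))
print('knob mid',onz(w,292.6,139.4,.09),'knob top?',onz(w,291.5,137.5,.108), onz(w,292.5,136,.108))
y=blob(w,'yellow',(225,85,250,140),20)[0];print('stop',onz(w,*y[1],.038), 'size',onz(w,y[2][0]+6,y[2][1],.04)-onz(w,y[2][0]+6,y[2][1]+y[2][3],.04))
for p in [(369,66),(366,160),(186,160),(150,63)]: print(onz(w,*p,.01))
r=cv2.cvtColor(w['image'],cv2.COLOR_RGB2HSV)
print('hole/collar',onz(w,561,179,.093))
for p in [(475,127),(553,124),(470,199)]: print('hbase',onz(w,*p,.008))
a=snap('scene');b=snap('side')
ka=blob(a,'red',(300,170,335,200));kb=blob(b,'red',(315,190,350,222));print(ka,kb)
E
```

```text
((320.4309997558594, 114.14681243896484), (90.8471450805664, 96.60275268554688), 164.51820373535156)
rim centre [ 0.5603325  -0.02662363  0.068     ] diam 0.09521606400062542
hub [ 0.55852639 -0.02674056  0.07      ]
knob mid [0.53590209 0.00059342 0.09      ] knob top? [ 5.39527478e-01 -6.27253341e-05  1.08000000e-01] [ 0.54092306 -0.00100269  0.108     ]
stop [0.5587827  0.07092005 0.038     ] size [ 0.04922559 -0.00336658  0.        ]
[ 0.61531497 -0.08285837  0.01      ]
[ 0.50345042 -0.08816937  0.01      ]
[0.49717358 0.14814295 0.01      ]
[0.61175806 0.17633507 0.01      ]
hole/collar [ 0.50350359 -0.27820436  0.093     ]
hbase [ 0.54903979 -0.22404821  0.008     ]
hbase [ 0.55554289 -0.3228113   0.008     ]
hbase [ 0.45291111 -0.23680376  0.008     ]
[(67, [316.5, 186.4], [314, 181, 6, 12])] [(36, [328.8, 204.6], [327, 200, 5, 10])]
```

Emit:
step_arm(
  steps=[
    {"xyz": [1.33, -0.7, 1.5], "dr": [0, 0, 0], "grip": 0.6},
    {"xyz": [1.33, -0.7, 2.2], "dr": [0, 0, 0], "grip": 0.6},
    {"xyz": [1.33, -0.7, 3.4], "dr": [0, 0, 0], "grip": 0.6},
    {"xyz": [1.33, -0.7, 3.9], "dr": [0, 0, 0], "grip": 0.6},
    {"xyz": [1.33, -0.7, 3.9], "dr": [0, 0, 0], "grip": 0.6},
  ],
)

```text
time_s: 2.42
ee_pos: [0.5344, 0.0002, 0.0994]
tcp_rot: [[1.0, 0.027, -0.003], [0.027, -1.0, -0.0], [-0.003, 0.0, -1.0]]
wrist_force: [-0.5, -0.7, 1.4]
opening: 0.0509
gripper_force: 0.0
```

```bash
python3 - <<'E'
from h import *
w=snap('wrist','w2.png');s=bot.state();print(s['ee_pos'],s['wrist_force'].round(1))
print(blob(w,'red',(200,100,440,400),20)[:5])
E
```

```text
[5.35340643e-01 3.43856979e-04 1.00677884e-01] [ 0.1 -1.4  0.3]
[(875, [315.5, 284.6], [299, 269, 35, 33])]
```

View pics/w2.png

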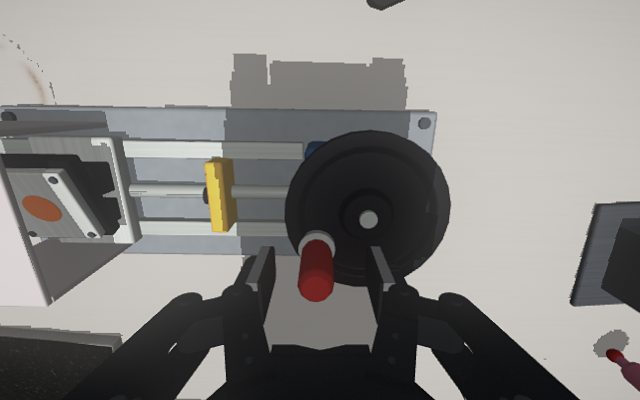

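The knob (316,285) stands between the pads (columns 260–385), so I close.

Emit:
step_arm(
  steps=[
    {"xyz": [0, 0, 0], "dr": [0, 0, 0], "grip": 0},
    {"xyz": [0, 0, 0], "dr": [0, 0, 0], "grip": 0},
    {"xyz": [0, 0, 0], "dr": [0, 0, 0], "grip": 0},
    {"xyz": [0, 0, 0], "dr": [0, 0, 0], "grip": 0},
  ],
)

```text
time_s: 2.98
ee_pos: [0.5363, 0.0013, 0.1017]
tcp_rot: [[1.0, 0.029, 0.002], [0.029, -1.0, 0.0], [0.002, -0.0, -1.0]]
wrist_force: [-2.4, 1.4, 9.8]
opening: 0.0163
gripper_force: 58.3
```

```bash
python3 - <<'E'
from h import *
w=snap('wrist');s=bot.state();print(s['ee_pos'],s['wrist_force'].round(1),s['opening'],s['gripper_force'])
b=blob(w,'red',(200,100,440,400),20)[:3];print(b)
for u,v in [(b[0][1]),(b[0][1][0],b[0][1][1]+2)]: print(onz(w,u,v,.095),onz(w,u,v,.1))
print('hub',onz(w,368.5,220,.071))
E
```

```text
[0.5363213  0.00128505 0.10170268] [-2.3  1.3  9.4] 0.015822097833628736 58.320454359054565
[(801, [320.0, 288.1], [305, 273, 31, 32])]
[0.53000815 0.00154758 0.095     ] [0.53359881 0.00164448 0.1       ]
[0.52877174 0.00151504 0.095     ] [0.53241234 0.00161325 0.1       ]
hub [ 0.55940401 -0.02550671  0.071     ]
```

```bash
python3 - <<'E'
from h import *
C=np.array([.5595,-.026]);r=.036;p0=np.array([.5363,.0013]);f=np.arctan2(*(p0-C)[::-1])
R=np.array([[1,.029],[.029,-1]])
P=lambda t:C+r*np.array([np.cos(f-t),np.sin(f-t)])
print(np.degrees(f),P(0)-p0)
for k in range(4):
    for i in range(1,6): print(k,np.round((R@(P(2*k+.4*i)-P(2*k)))/.04,2))
E
```

```text
130.35844387006705 [-0.00011243  0.00013229]
0 [ 0.32 -0.16]
0 [ 0.67 -0.19]
0 [ 1.01 -0.08]
0 [1.28 0.16]
0 [1.44 0.48]
1 [0.02 0.36]
1 [-0.11  0.69]
1 [-0.35  0.95]
1 [-0.68  1.1 ]
1 [-1.04  1.1 ]
2 [-0.33 -0.13]
2 [-0.59 -0.39]
2 [-0.72 -0.72]
2 [-0.72 -1.07]
2 [-0.57 -1.4 ]
3 [ 0.26 -0.25]
3 [ 0.59 -0.37]
3 [ 0.95 -0.36]
3 [ 1.28 -0.2 ]
3 [1.51 0.06]
```

Emit:
step_arm(
  steps=[
    {"xyz": [0.32, -0.16, -0.03], "dr": [0, 0, 0], "grip": 0},
    {"xyz": [0.67, -0.19, -0.04], "dr": [0, 0, 0], "grip": 0},
    {"xyz": [1.01, -0.08, -0.04], "dr": [0, 0, 0], "grip": 0},
    {"xyz": [1.28, 0.16, -0.04], "dr": [0, 0, 0], "grip": 0},
    {"xyz": [1.44, 0.48, -0.04], "dr": [0, 0, 0], "grip": 0},
  ],
)

```text
time_s: 3.65
ee_pos: [0.5944, -0.0164, 0.1019]
tcp_rot: [[1.0, 0.029, 0.0], [0.029, -1.0, 0.001], [0.0, -0.001, -1.0]]
wrist_force: [-4.9, 1.1, -5.8]
opening: 0.0158
gripper_force: 60.1
```

Emit:
step_arm(
  steps=[
    {"xyz": [0.02, 0.36, 0.015], "dr": [0, 0, 0], "grip": 0},
    {"xyz": [-0.11, 0.69, 0.015], "dr": [0, 0, 0], "grip": 0},
    {"xyz": [-0.35, 0.95, 0.015], "dr": [0, 0, 0], "grip": 0},
    {"xyz": [-0.68, 1.1, 0.015], "dr": [0, 0, 0], "grip": 0},
    {"xyz": [-1.04, 1.1, 0.015], "dr": [0, 0, 0], "grip": 0},
  ],
)

```text
time_s: 4.28
ee_pos: [0.5528, -0.0618, 0.1018]
tcp_rot: [[1.0, 0.029, 0.001], [0.029, -1.0, 0.001], [0.001, -0.001, -1.0]]
wrist_force: [5.2, 14.4, 3.1]
opening: 0.0161
gripper_force: 61.0
```

Emit:
step_arm(
  steps=[
    {"xyz": [-0.33, -0.13, 0], "dr": [0, 0, 0], "grip": 0},
    {"xyz": [-0.59, -0.39, 0], "dr": [0, 0, 0], "grip": 0},
    {"xyz": [-0.72, -0.72, 0], "dr": [0, 0, 0], "grip": 0},
    {"xyz": [-0.72, -1.07, 0], "dr": [0, 0, 0], "grip": 0},
    {"xyz": [-0.57, -1.4, 0], "dr": [0, 0, 0], "grip": 0},
  ],
)

```text
time_s: 4.9
ee_pos: [0.5289, -0.0067, 0.1019]
tcp_rot: [[1.0, 0.028, 0.002], [0.028, -1.0, -0.002], [0.001, 0.002, -1.0]]
wrist_force: [10.2, -8.3, -2.8]
opening: 0.0159
gripper_force: 60.5
```

Emit:
step_arm(
  steps=[
    {"xyz": [0.26, -0.25, 0], "dr": [0, 0, 0], "grip": 0},
    {"xyz": [0.59, -0.37, 0], "dr": [0, 0, 0], "grip": 0},
    {"xyz": [0.95, -0.36, 0], "dr": [0, 0, 0], "grip": 0},
    {"xyz": [1.28, -0.2, 0], "dr": [0, 0, 0], "grip": 0},
    {"xyz": [1.41, -0.1, 0], "dr": [0, 0, 0], "grip": 0},
  ],
)

```text
time_s: 5.52
ee_pos: [0.5836, 0.0019, 0.1004]
tcp_rot: [[1.0, 0.031, -0.004], [0.031, -1.0, 0.005], [-0.004, -0.005, -1.0]]
wrist_force: [1.0, -0.6, 0.3]
opening: 0.0028
gripper_force: 0.0
```

```bash
python3 - <<'E'
from h import *
w=snap('wrist','w3.png');s=bot.state();print(s['ee_pos'],s['wrist_force'].round(1),s['opening'],s['gripper_force'])
p=s['ee_pos'][:2]-np.array([.5595,-.026]);print(np.hypot(*p),np.degrees(np.arctan2(p[1],p[0])))
E
```

```text
[5.85138380e-01 5.33975733e-07 1.00836062e-01] [-0.6 -1.3  0.5] 7.970289272775208e-05 0.0
0.03651512406291442 45.40182034478914
```

View pics/w3.png

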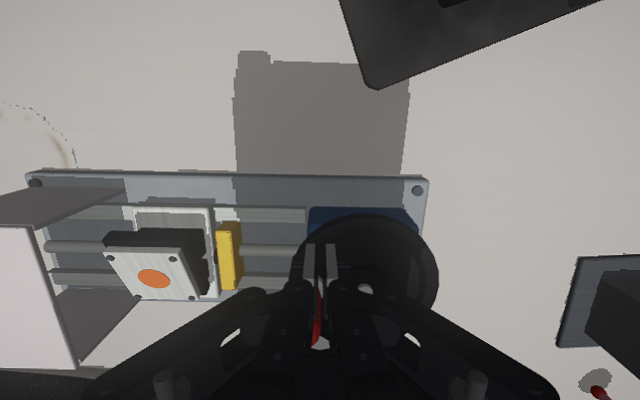

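The hand slipped off the knob near the end. The carriage edge (215,250) is close to the stop (218,255), so I'll raise the hand and check.

Emit:
step_arm(
  steps=[
    {"xyz": [-0.5, 0, -1.5], "dr": [0, 0, 0], "grip": 0},
    {"xyz": [-1.5, 0.5, -3.5], "dr": [0, 0, 0], "grip": 0.6},
    {"xyz": [-2, 0.5, -3.5], "dr": [0, 0, 0], "grip": 0.6},
    {"xyz": [-2, 0.5, -3.5], "dr": [0, 0, 0], "grip": 0.6},
    {"xyz": [-2, 0.5, -3.5], "dr": [0, 0, 0], "grip": 0.6},
  ],
)

```text
time_s: 6.2
ee_pos: [0.5059, -0.0229, 0.2409]
tcp_rot: [[1.0, 0.029, -0.0], [0.029, -1.0, -0.0], [-0.0, 0.0, -1.0]]
wrist_force: [-0.3, -0.6, -0.7]
opening: 0.0514
gripper_force: 0.0
```

```bash
python3 - <<'E'
from h import *
w=snap('wrist');s=bot.state();print(s['ee_pos'],s['wrist_force'].round(1),s['opening'])
b=[blob(w,k,(100,0,420,300),20)[:3] for k in ('red','orange','yellow')];print(b)
for q in b[0][:2]: print('knob',onz(w,*q[1],.095))
for q in b[1][:2]: print('spot',onz(w,*q[1],.062))
for q in b[2][:2]: print('stop',onz(w,*q[1],.038))
cv2.imwrite('pics/w4.png',cv2.resize(w['image'][40:220,140:400,::-1],None,fx=3,fy=3,interpolation=cv2.INTER_CUBIC))
E
```

```text
[ 0.50594639 -0.02281864  0.24045593] [-0.3 -0.7  0.1] 0.05099868660760745
[[(167, [285.7, 145.6], [279, 138, 14, 16])], [(232, [193.5, 136.6], [185, 129, 18, 17])], [(413, [237.7, 134.2], [232, 113, 12, 44])]]
knob [0.5551533  0.01077503 0.095     ]
spot [0.55775916 0.1106227  0.062     ]
stop [0.55913737 0.07124353 0.038     ]
```

View pics/w4.png

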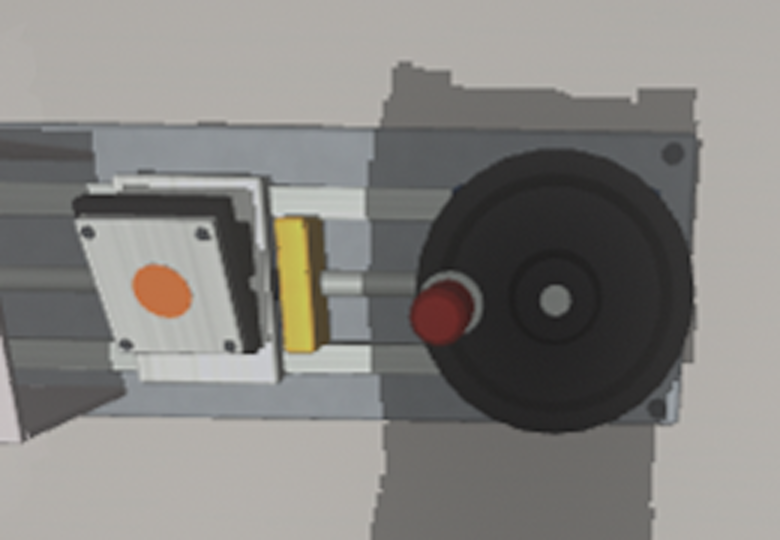

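The gap to the stop looks closed to within measurement error. To be sure I'll push the knob on clockwise with closed fingers and feel for the end.

Emit:
step_arm(
  steps=[
    {"xyz": [0.3, -0.83, 1.2], "dr": [0, 0, 0], "grip": 0},
    {"xyz": [0.3, -0.83, 2.0], "dr": [0, 0, 0], "grip": 0},
    {"xyz": [0.3, -0.83, 3.3], "dr": [0, 0, 0], "grip": 0},
    {"xyz": [0.3, -0.83, 3.5], "dr": [0, 0, 0], "grip": 0},
    {"xyz": [0.65, -0.83, 3.5], "dr": [0, 0, 0], "grip": 0},
  ],
)

```text
time_s: 6.88
ee_pos: [0.5304, 0.0112, 0.1012]
tcp_rot: [[1.0, 0.029, -0.002], [0.029, -1.0, -0.0], [-0.002, -0.0, -1.0]]
wrist_force: [-0.4, 0.4, 1.0]
opening: -0.0001
gripper_force: 0.0
```

Emit:
step_arm(
  steps=[
    {"xyz": [0.05, 0, 0], "dr": [0, 0, 0], "grip": 0},
    {"xyz": [0.1, 0, 0], "dr": [0, 0, 0], "grip": 0},
    {"xyz": [0.15, 0, 0], "dr": [0, 0, 0], "grip": 0},
    {"xyz": [0.2, 0, 0], "dr": [0, 0, 0], "grip": 0},
  ],
)

```text
time_s: 7.38
ee_pos: [0.5389, 0.0113, 0.1016]
tcp_rot: [[1.0, 0.029, 0.0], [0.029, -1.0, 0.0], [0.0, -0.0, -1.0]]
wrist_force: [-0.3, 0.5, 1.2]
opening: -0.0001
gripper_force: 0.8
```

Emit:
step_arm(
  steps=[
    {"xyz": [0.05, 0, 0], "dr": [0, 0, 0], "grip": 0},
    {"xyz": [0.1, 0, 0], "dr": [0, 0, 0], "grip": 0},
    {"xyz": [0.1, 0, 0], "dr": [0, 0, 0], "grip": 0},
  ],
)

```text
time_s: 7.75
ee_pos: [0.5428, 0.0114, 0.1013]
tcp_rot: [[1.0, 0.029, -0.0], [0.029, -1.0, -0.0], [-0.0, 0.0, -1.0]]
wrist_force: [-3.1, 0.0, 1.7]
opening: -0.0002
gripper_force: 1.5
```

Emit:
step_arm(
  steps=[
    {"xyz": [0.05, 0, 0], "dr": [0, 0, 0], "grip": 0},
    {"xyz": [0.1, 0, 0], "dr": [0, 0, 0], "grip": 0},
    {"xyz": [0.1, 0, 0], "dr": [0, 0, 0], "grip": 0},
  ],
)

```text
time_s: 8.12
ee_pos: [0.5437, 0.0114, 0.1008]
tcp_rot: [[1.0, 0.029, -0.006], [0.029, -1.0, -0.0], [-0.006, 0.0, -1.0]]
wrist_force: [-26.1, -1.3, 17.5]
opening: 0.0001
gripper_force: 13.1
```

The push stopped at 26 N, so the wheel is at its end. Next, the probe.

Emit:
step_arm(
  steps=[
    {"xyz": [-0.7, 0, 0], "dr": [0, 0, 0], "grip": 0},
    {"xyz": [-1.0, 0, -1.3], "dr": [0, 0, 0], "grip": 0},
    {"xyz": [-1.3, 0.5, -2.6], "dr": [0, 0, 0], "grip": 0.4},
    {"xyz": [-2.1, 2, -4], "dr": [0, 0, 0], "grip": 0.6},
    {"xyz": [-2.1, 3.4, -4], "dr": [0, 0, 0], "grip": 0.6},
  ],
)

```text
time_s: 8.75
ee_pos: [0.4685, -0.1146, 0.2614]
tcp_rot: [[1.0, 0.031, 0.004], [0.031, -1.0, -0.001], [0.004, 0.001, -1.0]]
wrist_force: [1.4, 0.5, 0.5]
opening: 0.0506
gripper_force: 0.0
```

Emit:
step_arm(
  steps=[
    {"xyz": [0, 3.7, 0], "dr": [0, 0, 0], "grip": 0.6},
    {"xyz": [0, 3.7, 0], "dr": [0, 0, 0], "grip": 0.6},
    {"xyz": [0, 3.7, 0], "dr": [0, 0, 0], "grip": 0.6},
    {"xyz": [0, 3.7, 0], "dr": [0, 0, 0], "grip": 0.6},
  ],
)

```text
time_s: 9.25
ee_pos: [0.4724, -0.2628, 0.2582]
tcp_rot: [[1.0, 0.027, -0.0], [0.027, -1.0, 0.0], [-0.0, -0.0, -1.0]]
wrist_force: [0.7, 0.7, -0.1]
opening: 0.0514
gripper_force: 0.0
```

```bash
python3 - <<'E'
from h import *
w=snap('wrist','w5.png');s=bot.state();print(s['ee_pos'],s['wrist_force'].round(1),s['opening'],s['tcp_rot'].round(3).tolist())
print(blob(w,'yellow',(150,0,450,300),20)[:3],proj(w,(.5025,-.279,.155)),proj(w,(.5025,-.279,.09)))
E
```

```text
[ 0.47249134 -0.26167959  0.25834564] [-0.1  0.7  0.1] 0.05134643634774115 [[1.0, 0.028, -0.0], [0.028, -1.0, 0.0], [-0.0, -0.0, -1.0]]
[(480, [342.5, 172.7], [329, 160, 28, 28])] [341.25159352 177.65642832] [336.66960118 162.83160017]
```

View pics/w5.png

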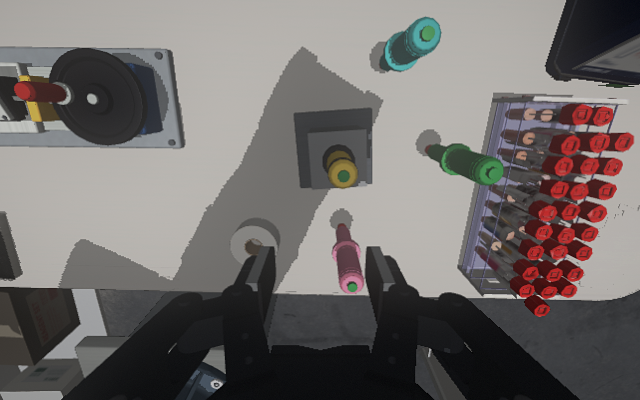

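The wrist view shows the probe's top button at (344,176), with green (470,165), turquoise (410,45), pink (348,265) and the roll (253,243) all clear. I descend onto it.

Emit:
step_arm(
  steps=[
    {"xyz": [0.76, 0.5, 0.5], "dr": [0, 0, 0], "grip": 0.6},
    {"xyz": [0.76, 0.5, 1.2], "dr": [0, 0, 0], "grip": 0.6},
    {"xyz": [0.76, 0.5, 2.2], "dr": [0, 0, 0], "grip": 0.6},
    {"xyz": [0.76, 0.5, 3.18], "dr": [0, 0, 0], "grip": 0.6},
    {"xyz": [0.76, 0.5, 3.18], "dr": [0, 0, 0], "grip": 0.6},
  ],
)

```text
time_s: 9.93
ee_pos: [0.5022, -0.2786, 0.1294]
tcp_rot: [[1.0, 0.031, -0.004], [0.031, -1.0, 0.002], [-0.004, -0.003, -1.0]]
wrist_force: [-0.2, 0.0, 0.9]
opening: 0.051
gripper_force: 0.0
```

```bash
python3 - <<'E'
from h import *
w=snap('wrist','w6.png');s=bot.state();print(s['ee_pos'],s['wrist_force'].round(1))
y=blob(w,'yellow',(150,0,450,400),20)[:3];print(y)
print(proj(w,(.5035,-.281,.155)),proj(w,(.5035,-.281,.125)), [proj(w,s['ee_pos']+s['tcp_rot']@np.array([0,k,.006])).round(1) for k in (-.025,0,.025)])
E
```

```text
[ 0.50328107 -0.2794282   0.13154606] [ 0.5 -0.5  0.8]
[(1708, [325.3, 307.7], [298, 286, 56, 51])]
[327.02086916 321.2973134 ] [325.72565886 278.26773703] [array([273.2, 279.3]), array([322.6, 279.2]), array([372. , 279.1])]
```

View pics/w6.png

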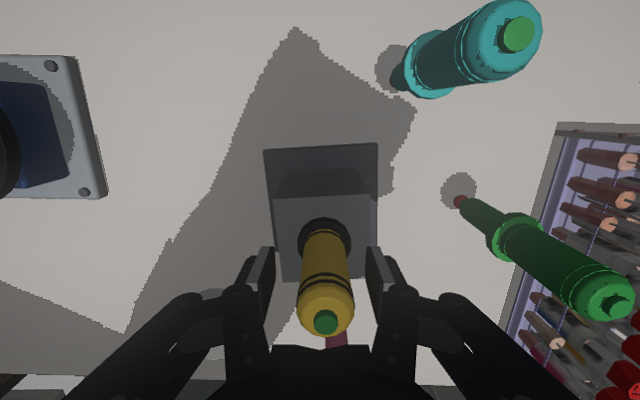

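The button at (325,322) matches the predicted (327,321). I close, then lift straight up.

Emit:
step_arm(
  steps=[
    {"xyz": [0, 0, 0], "dr": [0, 0, 0], "grip": 0},
    {"xyz": [0, 0, 0], "dr": [0, 0, 0], "grip": 0},
    {"xyz": [0, 0, 0], "dr": [0, 0, 0], "grip": 0},
    {"xyz": [0, 0, 0], "dr": [0, 0, 0], "grip": 0},
  ],
)

```text
time_s: 10.48
ee_pos: [0.5045, -0.2811, 0.1334]
tcp_rot: [[1.0, 0.029, 0.003], [0.029, -1.0, -0.001], [0.003, 0.001, -1.0]]
wrist_force: [-0.7, 2.3, 10.1]
opening: 0.0235
gripper_force: 58.3
```

Emit:
step_arm(
  steps=[
    {"xyz": [0, 0, -0.4], "dr": [0, 0, 0], "grip": 0},
    {"xyz": [0, 0, -1.2], "dr": [0, 0, 0], "grip": 0},
    {"xyz": [0, 0, -2.2], "dr": [0, 0, 0], "grip": 0},
    {"xyz": [0, 0, -3.2], "dr": [0, 0, 0], "grip": 0},
    {"xyz": [0, 0, -3.4], "dr": [0, 0, 0], "grip": 0},
  ],
)

```text
time_s: 11.1
ee_pos: [0.5043, -0.2815, 0.2715]
tcp_rot: [[1.0, 0.029, 0.005], [0.029, -1.0, -0.003], [0.005, 0.003, -1.0]]
wrist_force: [-0.3, -0.1, -1.2]
opening: 0.0235
gripper_force: 59.0
```

Emit:
step_arm(
  steps=[
    {"xyz": [0.1, -1, -0.1], "dr": [0, 0, 0], "grip": 0},
    {"xyz": [0.2, -2.4, -0.1], "dr": [0, 0, 0], "grip": 0},
    {"xyz": [0.2, -3.8, -0.1], "dr": [0, 0, 0], "grip": 0},
    {"xyz": [0.2, -5.2, -0.1], "dr": [0, 0, 0], "grip": 0},
    {"xyz": [0.2, -6.6, -0.1], "dr": [0, 0, 0], "grip": 0},
  ],
)

```text
time_s: 11.72
ee_pos: [0.5033, -0.0151, 0.2717]
tcp_rot: [[1.0, 0.029, 0.0], [0.029, -1.0, -0.0], [0.0, 0.0, -1.0]]
wrist_force: [0.4, 0.0, -1.2]
opening: 0.0238
gripper_force: 59.1
```

Emit:
step_arm(
  steps=[
    {"xyz": [0, -1.2, 0], "dr": [0, 0.8, 0], "grip": 0},
    {"xyz": [0, -2.2, 0], "dr": [0, 1.6, 0], "grip": 0},
    {"xyz": [0, -3, 0], "dr": [0, 2.5, 0], "grip": 0},
    {"xyz": [0, -3.15, 0], "dr": [0, 2.5, 0], "grip": 0},
    {"xyz": [0, -3.15, 0], "dr": [0, 2.5, 0], "grip": 0},
  ],
)

```text
time_s: 12.35
ee_pos: [0.5057, 0.0552, 0.2721]
tcp_rot: [[0.936, 0.105, 0.336], [0.092, -0.994, 0.054], [0.34, -0.019, -0.94]]
wrist_force: [0.1, -0.6, -0.1]
opening: 0.0234
gripper_force: 59.2
```

```bash
python3 - <<'E'
from h import *
w=snap('wrist','w7.png');s=bot.state();R=s['tcp_rot'];print(s['ee_pos'],s['wrist_force'].round(1),s['opening'],s['qd'].round(2));print(R.round(4).tolist())
T=s['ee_pos']+R[:,2]*.1244;print('tip',T,proj(w,T),proj(w,(.557,.1093,.062)))
for k in ('orange','red'): print(k,blob(w,k,(100,0,540,400),10)[:3])
for q in blob(w,'orange',(100,0,540,400),10)[:1]: print(onz(w,*q[1],.062))
E
```

```text
[0.5061199  0.05506411 0.27193041] [-0.6  0.  -1.4] 0.02363594221792673 [-0.01  0.01  0.   -0.01 -0.   -0.  ]
[[0.9359, 0.1043, 0.3365], [0.0915, -0.9944, 0.0535], [0.3402, -0.0193, -0.9402]]
tip [0.5479769  0.06172527 0.15497324] [320.22367009 203.18262354] [284.62052513 193.55466729]
orange [(158, [285.1, 193.4], [278, 187, 15, 14])]
red [(151, [369.9, 194.9], [364, 188, 13, 15]), (102, [103.2, 64.3], [100, 57, 9, 16]), (67, [101.8, 19.0], [100, 11, 6, 17])]
[0.55725435 0.1087195  0.062     ]
```

View pics/w7.png

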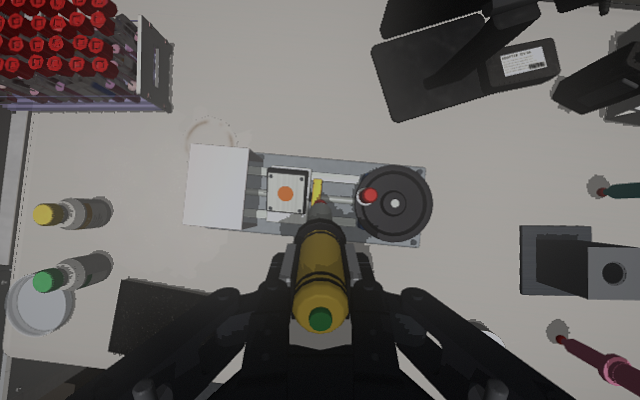

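The dot at (285,193) gives (0.557,0.109), agreeing with the estimate. The arm isn't yet at the hover pose, so I'll work out the remainder.

```bash
cat > go.py <<'E'
from h import *
import sys
from scipy.spatial.transform import Rotation as Ro
def goal(gap,spot=(.5572,.1090,.062),L=.1244,psi=np.radians(1.0),yaw=None):
    n=np.array([-np.sin(np.radians(20))*np.cos(psi),-np.sin(np.radians(20))*np.sin(psi),np.cos(np.radians(20))])
    z=-n; psi2=psi if yaw is None else yaw
    y=np.array([np.sin(psi2),-np.cos(psi2),0]); y-=z*(y@z); y/=np.linalg.norm(y)
    return np.array(spot)+n*(L+gap), np.c_[np.cross(y,z),y,z]
def rest(gap,**k):
    s=bot.state();R=s['tcp_rot'];p,G=goal(gap,**k)
    print('joints',s['joint_pos'].round(3),'F',s['wrist_force'].round(1))
    print('xyz',(R.T@(p-s['ee_pos'])/.04).round(3),'dr',(np.degrees(Ro.from_matrix(R.T@G).as_rotvec())/8).round(3))
E
python3 - <<'E'
from go import *
rest(.05); rest(.05,yaw=np.radians(15))
E
```

```text
joints [ 0.096 -0.067 -0.365  0.926  0.021  3.141] F [-0.6  0.  -1.4]
xyz [-0.471 -1.315  1.081] dr [-0.343  0.02   0.539]
joints [ 0.096 -0.067 -0.365  0.926  0.021  3.141] F [-0.6  0.  -1.4]
xyz [-0.471 -1.315  1.081] dr [-0.343 -0.02  -1.109]
```

Joint 6 is at its limit, so I'll use a tool yaw of 20°. The probe is round, so this is free.

```bash
python3 - <<'E'
from go import *
rest(.05,yaw=np.radians(20))
E
```

```text
joints [ 0.096 -0.067 -0.365  0.926  0.021  3.141] F [-0.6  0.  -1.4]
xyz [-0.471 -1.315  1.081] dr [-0.342 -0.034 -1.702]
```

Emit:
step_arm(
  steps=[
    {"xyz": [-0.2, -0.5, 0.2], "dr": [-0.15, 0, -0.8], "grip": 0},
    {"xyz": [-0.47, -1.3, 0.6], "dr": [-0.34, -0.03, -1.7], "grip": 0},
    {"xyz": [-0.47, -1.3, 1.0], "dr": [-0.34, -0.03, -1.7], "grip": 0},
    {"xyz": [-0.47, -1.3, 1.08], "dr": [-0.34, -0.03, -1.7], "grip": 0},
    {"xyz": [-0.47, -1.3, 1.08], "dr": [-0.34, -0.03, -1.7], "grip": 0},
  ],
)

```text
time_s: 13.02
ee_pos: [0.4975, 0.1072, 0.2255]
tcp_rot: [[0.888, 0.305, 0.343], [0.323, -0.947, 0.006], [0.326, 0.105, -0.939]]
wrist_force: [0.1, 0.5, -1.1]
opening: 0.0234
gripper_force: 59.5
```

```bash
python3 - <<'E'
from go import *
w=snap('wrist');a=snap('scene');b=snap('side')
s=bot.state();R=s['tcp_rot'];T=s['ee_pos']+R[:,2]*.1244;print(s['ee_pos'],'tip',T,'grip op',s['opening'])
rest(.04,yaw=np.radians(20))
for n,c in zip('wab',(w,a,b)): print(n,'tip',proj(c,T).round(1),'spot',proj(c,(.5572,.109,.062)).round(1),'probe z+70',proj(c,s['ee_pos']-R[:,2]*.02).round(1)); 
u=proj(b,T).astype(int);v=proj(a,T).astype(int)
x0=u-[45,50];y0=v-[45,50]
im=[cv2.resize(q['image'][p[1]:p[1]+90,p[0]:p[0]+80,::-1],(355,400),interpolation=cv2.INTER_CUBIC) for q,p in ((b,x0),(a,y0))]
p=(proj(w,T)-[50,50]).astype(int)
cv2.imwrite('pics/w8.png',np.hstack(im));print(x0,y0)
for n,c in zip('wab',(w,a,b)):
    t=proj(c,T).astype(int); print(n,blob(c,'red',(t[0]-15,t[1]-15,t[0]+16,t[1]+16),4)[:2],blob(c,'orange',(t[0]-60,t[1]-20,t[0]+60,t[1]+60),6)[:2])
E
```

```text
[0.49735915 0.10726165 0.22596496] tip [0.5401645  0.10809338 0.1091644 ] grip op 0.023456450509278505
joints [ 0.259 -0.045 -0.462  0.812 -0.082  3.057] F [ 1.1  0.2 -2.2]
xyz [ 0.009 -0.015  0.254] dr [ 0.    -0.017 -0.005]
w tip [319.8 203.5] spot [319.2 188.5] probe z+70 [320.  314.6]
a tip [287.9 192.9] spot [284.5 203.8] probe z+70 [298.5 157.5]
b tip [321.  179.1] spot [325.6 189.6] probe z+70 [306.  145.6]
[275 129] [242 142]
w [] [(201, [319.2, 189.1], [311, 183, 17, 14])]
a [(4, [288.8, 192.8], [288, 192, 3, 2])] [(19, [285.1, 204.4], [283, 203, 5, 4])]
b [] [(6, [333.7, 202.2], [333, 200, 2, 5]), (6, [324.5, 189.5], [323, 189, 4, 2])]
```

View pics/w8.png

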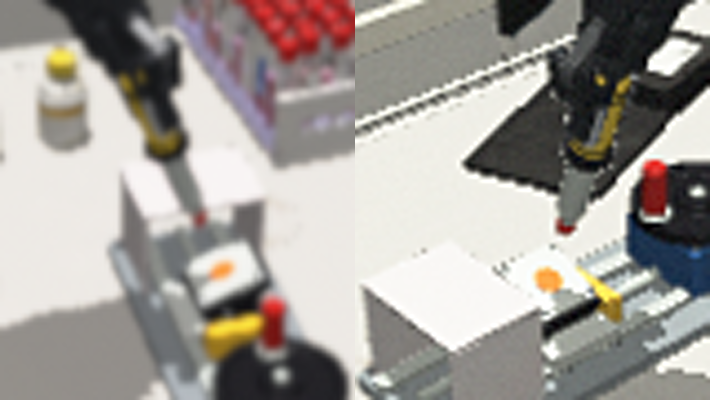

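In the crops the side view puts the tip at about (320,178.5) and the scene view at about (289,194). Both are within about 1.5 px of prediction, and the dot matches. I'll measure the tip once more using a looser red mask.

```bash
python3 - <<'E'
from go import *
s=bot.state();R=s['tcp_rot'];B=s['ee_pos']+R[:,2]*.1179
rays=[]
for n in ('scene','side','wrist'):
    c=snap(n);t=proj(c,B);x,y=t.astype(int)
    I=c['image'].astype(float)[y-9:y+10,x-9:x+10]
    wt=np.clip(I[...,0]-1.0*np.maximum(I[...,1],I[...,2])-25,0,None)
    # keep away from orange dot
    h=I[...,1]-I[...,2]; wt[h>40]=0
    Y,X=np.mgrid[y-9:y+10,x-9:x+10]
    if wt.sum()>0: uv=np.array([(wt*X).sum(),(wt*Y).sum()])/wt.sum(); print(n,t.round(1),uv.round(1),(wt>0).sum()); 
    else: print(n,t,'none');continue
    if n!='wrist': rays.append(ray(c,*uv))
P=tri(rays);print('meas ball',P,'pred',B,'in tool',(R.T@(P-B)*1000).round(1))
E
```

```text
scene [288.3 191.4] [288.7 192.8] 12
side [320.3 177.6] [319.7 177.8] 10
wrist [320.1 205.7] [319.4 199.6] 33
meas ball [0.53565365 0.10950784 0.11317984] pred [0.53792789 0.10804992 0.11526733] in tool [-2.2 -2.3  1.2]
```

Emit:
step_arm(
  steps=[
    {"xyz": [0, -0.01, 0.4], "dr": [0, 0, 0], "grip": 0},
    {"xyz": [0, -0.01, 0.8], "dr": [0, 0, 0], "grip": 0},
    {"xyz": [0, -0.01, 1.1], "dr": [0, 0, 0], "grip": 0},
    {"xyz": [0, -0.01, 1.1], "dr": [0, 0, 0], "grip": 0},
    {"xyz": [0, -0.01, 1.1], "dr": [0, 0, 0], "grip": 0},
  ],
)

```text
time_s: 13.95
ee_pos: [0.512, 0.1084, 0.1845]
tcp_rot: [[0.888, 0.306, 0.344], [0.323, -0.946, 0.007], [0.328, 0.105, -0.939]]
wrist_force: [-0.5, -0.3, -1.3]
opening: 0.0239
gripper_force: 59.4
```

```bash
cat > chk.py <<'E'
from go import *
rest(0,yaw=np.radians(20))
F=[]
for n in ('side','scene','wrist'):
    c=snap(n); s=bot.state();R=s['tcp_rot'];F.append(R.T@s['wrist_force'])
    T=s['ee_pos']+R[:,2]*.1244;t=proj(c,T).astype(int)
    print(n,'tip',t,'red',blob(c,'red',(t[0]-9,t[1]-9,t[0]+10,t[1]+10),3)[:1],'dot',blob(c,'orange',(t[0]-14,t[1]-14,t[0]+15,t[1]+20),3)[:2])
print('F tool',np.mean(F,0).round(2),'rot z',R[:,2].round(4))
E
python3 chk.py
```

```text
joints [ 0.253  0.011 -0.516  0.701 -0.079  3.05 ] F [-0.5 -0.3 -1.3]
xyz [0.012 0.008 0.153] dr [-0.002 -0.017  0.001]
side tip [324 188] red [] dot [(9, [324.3, 189.1], [323, 188, 4, 3]), (6, [333.7, 202.2], [333, 200, 2, 5])]
scene tip [284 202] red [(4, [286.0, 203.2], [285, 203, 3, 2])] dot [(17, [285.0, 204.6], [283, 202, 6, 5])]
wrist tip [319 203] red [] dot [(136, [321.1, 197.6], [311, 193, 20, 13])]
F tool [-0.94  0.22  1.34] rot z [ 0.3445  0.0071 -0.9388]
```

Emit:
step_arm(
  steps=[
    {"xyz": [0.01, 0, 0.1], "dr": [0, 0, 0], "grip": 0},
    {"xyz": [0.01, 0, 0.15], "dr": [0, 0, 0], "grip": 0},
    {"xyz": [0.01, 0, 0.15], "dr": [0, 0, 0], "grip": 0},
    {"xyz": [0.01, 0, 0.15], "dr": [0, 0, 0], "grip": 0},
  ],
)

```text
time_s: 14.6
ee_pos: [0.5144, 0.1085, 0.1785]
tcp_rot: [[0.888, 0.306, 0.344], [0.324, -0.946, 0.007], [0.327, 0.105, -0.939]]
wrist_force: [-0.1, -0.2, 0.8]
opening: 0.0238
gripper_force: 59.5
```

```bash
python3 chk.py
```

```text
joints [ 0.251  0.021 -0.522  0.685 -0.079  3.049] F [-0.1 -0.2  0.8]
xyz [ 0.007  0.009 -0.007] dr [-0.002 -0.015  0.001]
side tip [325 189] red [] dot [(7, [333.6, 201.7], [333, 199, 2, 6]), (5, [324.6, 189.6], [323, 189, 4, 2])]
scene tip [284 203] red [(5, [285.8, 204.4], [285, 204, 3, 2])] dot [(11, [284.9, 205.0], [283, 203, 6, 4])]
wrist tip [319 203] red [] dot [(114, [321.3, 198.9], [311, 194, 20, 13])]
F tool [-0.08  0.07  0.19] rot z [ 0.3437  0.0069 -0.939 ]
```

Emit:
step_arm(
  steps=[
    {"xyz": [0, 0, 0.07], "dr": [0, 0, 0], "grip": 0},
    {"xyz": [0, 0, 0.13], "dr": [0, 0, 0], "grip": 0},
    {"xyz": [0, 0, 0.13], "dr": [0, 0, 0], "grip": 0},
    {"xyz": [0, 0, 0.13], "dr": [0, 0, 0], "grip": 0},
  ],
)

```text
time_s: 15.25
ee_pos: [0.5162, 0.1085, 0.1736]
tcp_rot: [[0.888, 0.306, 0.344], [0.324, -0.946, 0.007], [0.327, 0.105, -0.939]]
wrist_force: [-0.9, 0.9, 1.3]
opening: 0.0237
gripper_force: 59.7
```

```bash
python3 chk.py; python3 - <<'E'
from go import *
F=[];ims=[]
for n in ('side','scene','wrist','wrist'):
    c=snap(n);s=bot.state();R=s['tcp_rot'];F.append(R.T@s['wrist_force'])
    t=proj(c,s['ee_pos']+R[:,2]*.12).astype(int)
    ims.append(cv2.resize(c['image'][t[1]-25:t[1]+25,t[0]-20:t[0]+20,::-1],(260,325),interpolation=cv2.INTER_CUBIC))
print(np.mean(F,0),np.std(F,0)); cv2.imwrite('pics/w9.png',np.hstack(ims[:3]))
E
```

```text
joints [ 0.251  0.029 -0.528  0.672 -0.079  3.048] F [-0.9  0.9  1.3]
xyz [ 0.008  0.009 -0.137] dr [-0.002 -0.015  0.001]
side tip [325 190] red [] dot [(6, [333.7, 202.2], [333, 200, 2, 5]), (6, [324.7, 189.3], [323, 188, 4, 3])]
scene tip [284 205] red [(5, [285.8, 204.4], [285, 204, 3, 2])] dot [(10, [285.0, 205.1], [283, 203, 6, 4])]
wrist tip [319 203] red [] dot [(103, [321.5, 200.0], [310, 196, 21, 12])]
F tool [-0.19 -0.33 -1.63] rot z [ 0.3438  0.0069 -0.939 ]
[-0.22930005 -0.0675078  -1.7387229 ] [0.33584002 0.23052467 0.29673293]
```

View pics/w9.png

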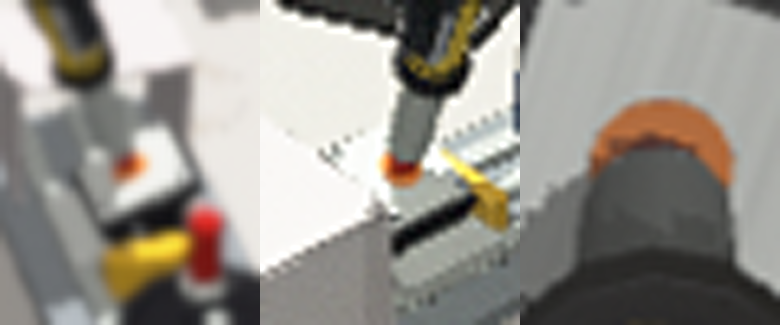

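The pictures show the red tip inside the orange dot: side crop (125,163), scene crop (402,168), with the shank centred on the dot in the wrist view. The contact force is about 3 N, roughly 6 mm of the 12 mm travel. I'm handing in.

```bash
python3 -c "
from station import bot
print(bot.close_job())"
```

```text
the job is handed in; nothing more can be done
None
```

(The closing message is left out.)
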